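# Stack two cartons of paint tubes on the sloped stand

### The job

Put the long lying carton on the sloped plywood board of the stand, lengthwise up the slope, flat on the board, centred across it and with its end right back against the backstop at the low end. Then stack the short lying carton flat and squarely on top of it, lengthwise too and with its end also right back against the backstop, and let go. Leave the tall upright carton standing where it is.

Things in the scene. Friction and masses are not known exactly. Their poses are not given: they have to be found in the camera images.
- deck: Fixed sloped plywood board of the stand, 170 mm long, 120 wide, about 15 deg, no side walls; at its low end a backstop square to it, 120 wide, 12 thick, 90 high. Origin: on the board's face, mid-width, in the corner at the backstop's inner face, 32 mm above the table. x up the slope from the backstop, y level across the board, z square out of the board. Friction keeps cartons from sliding.
- long_carton_center (a point): Centre (half-way up) of the long cardboard carton, loose, lying on the table: 120 mm long (its x), 60 mm wide (its y), 50 mm high (its z), about 0.4 kg. Rigid and filled. Tan cardboard with a strip of tape along the top.
- short_carton_center (a point): Centre (half-way up) of the short cardboard carton, loose, lying on the table: 80 mm long (its x), 60 mm wide (its y), 50 mm high (its z), about 0.25 kg. Rigid and filled. Same cardboard and tape.
- tall_carton_center (a point): Centre (half-way up) of the tall cardboard carton that stands upright on the table: 60 x 60 mm, 100 mm high (z). Loose; not part of the job, to be left standing where it is.
Mind the look-alikes: they are no part of the job. What is shaped like the part that bears short_carton_center but red, turquoise or yellow is not meant.

How it is judged:
By the outcome, as a careful person would: the job done as asked, in the order asked, and still so for the second after the job is handed in, with the robot touching nothing.
It also fails if it takes over 58 s, if anything falls off the work surface, if the arm or the gripper's body presses on something with over 40 N, if the wrist force passes 120 N, or if a joint passes its speed limit or range.

### The arm

A 6-joint arm with a two-finger parallel gripper is mounted at the origin on the work surface. World frame = base frame: x ahead of the robot, y to its left, z up, the work surface at z = 0. Lengths are in mm, angles in rad, forces in N, time in s.
With the tool pointing down it reaches from about 275 to 750 mm from the base axis. Payload 10.2 kg.
Tool frame: the origin (TCP) lies midway between the tips of the shut fingers; the grasp point (between the pads) lies 19 mm behind it; z points along the fingers, y is the line along which they close (so a half turn about z gives the same grasp; the last joint's range is limited). The gripper opens to 85 mm and grips with 20 to 120 N. Pads are 22 mm wide; open, the fingers measure 114 mm over their backs; the gripper's body (76 mm by 85 mm) begins 54 mm behind the grasp point. The pads swing forward as they close: fully open they stand 13 mm farther back than shut.
Start: joints at [-1.441, 0.313, 1.498, -0, 1.331, -0.223], TCP at [181.389, -492.676, 231.294] pointing down, gripper open.
Joint ranges: [-2.94, 2.94], [-0.97, 2.17], [0.19, 2.56], [-1.23, 4.37], [0.02, 3.11], [-2.88, 2.88]. Speed limits (rad/s): [2.39, 2.39, 3.01, 3.14, 3.14, 3.14].

### API

Orientations are given as a unit quaternion [w, x, y, z].
In Python, from rig import ctrl gives the robot as it stands.
- The arm moves only by the tool send_rows, never from a script. Its argument "targets" is a list of rows, each an object with "offset": the shift along the world's x, y, z in cm, a list of three; "spin": the turn about the world's z in rad. A call has 1 to 8 rows; each row is the pose to reach, as a shift and turn from the pose commanded when the call began; what a row does not reach only later rows make up. A row lasts 1/12 s, in which the tool goes at most 41.7 mm and 7.16 degrees, less where a joint would pass 70% of its speed; a pose out of reach is approached as far as the arm can. A call with a gripper value outside its range is refused whole. "grip" is the opening, from 0 (shut) to 1 (fully open), set as the call begins (left out, the last holds). The fingers move at their own pace and stop on an object; "squeeze" is the grip in N (left out, the last holds). Time passes only in rows, so rows that repeat a pose let the fingers close. It gives the time, the measured TCP pose, the force, the opening and the grip force at its end, in the units of the state.
- ctrl.sense(): the state, without advancing time (a new reading comes with each control period).
- ctrl.capture(name): name is "scene" or "side" or "wrist"; returns (picture, depth): 480x640x3 uint8, red, green, blue; 480x640 float32, mm along the optical axis (not along the pixel's ray), 0 where there is no reading.
- ctrl.calibration(name): a dict with "fx", "fy", "cx", "cy" (pixels), "k1" (the pictures are not rectified: a ray, as slopes to the right and down, at radius r is drawn at 1 + k1 r^2 times it, then the intrinsics apply), "view" (4x4, takes a point from world to camera coordinates); the wrist camera has in their place "mount" (4x4, takes a point from camera to tool coordinates, whose origin is the TCP and whose axes are the flange's). Camera axes: x right, y down, z forward; pixel columns grow to the right and rows downward; lengths in mm; the calibration is good to about 2 mm. A picture is of the moment at which its call begins: read the wrist's pose just before it. calibration takes no time and is no camera call.
- ctrl.finish_job(): hands the job in; it is judged then, once.
Trained networks look in the newest picture that a camera, given by its name, has taken for a name from the list of things; names that differ only in an ending like _2 or _b are one class to them, and where a whole thing is asked for, a point or a joint stands for the part that bears it (a point fixed in the world has none). Each returns a list of dicts, best first, with "conf" (0 to 1); they miss things now and then, are a little off and sometimes report something else, mostly with a low value. They report only what shows in the picture. A call takes as long as a camera call. They do not tell look-alikes from the thing itself.
- ctrl.search_frame(camera, query): "box" ([left, top, right, bottom] in pixels, round what is visible of it).
- ctrl.place_of(camera, query): "uv" ([column, row] in pixels: a listed point, or the origin of a listed thing).
The state is a dict: "time_s": time; "joints": joint angles; "dq": joint speeds; "tau": joint torques, N m; "eef_pos": TCP position; "ee_rot": TCP orientation; "force": force on the tool from outside, world axes, zero at the start; "wrist_torque": the same for the moment, N m; "grip_width": opening from 0.0 (shut) to 1.0 (fully open); "grip_force": force on a finger pad.
Only numpy, scipy, OpenCV 4.12 (cv2) and the standard library are available. Lean on these libraries where they do the work, as an engineer would, in place of code of your own. Each camera call takes 0.05 s, during which the arm holds its last target. There are 200 camera calls.

## Working session

There is one attempt and no reset: what is moved stays moved. The work goes in short steps, Python scripts to look and compute and a tool call to move; the robot and the scene stay as the last step left them, time stands still between calls to the robot, and variables do not carry over. Pictures are saved under pics/ and viewed, at most 10 in all, crops included, and the job is handed in when it is done.

Besides the shell and the picture viewer there is one more tool, called by a JSON object that holds its "fn" and its "kwargs". send_rows: Moves the arm, as the interface text tells. Its arguments: {"type":"object","properties":{"targets":{"type":"array"},"grip":{"type":"number"},"squeeze":{"type":"number"}},"required":["targets"]}

```bash
mkdir -p pics; ls; cat > h.py <<'E'
import numpy as np, cv2
from rig import ctrl
def world(cam,uv,d,pose=None):
    c=ctrl.calibration(cam)
    uv=np.atleast_2d(uv).astype(float); d=np.atleast_1d(d)
    K=np.array([[c['fx'],0,c['cx']],[0,c['fy'],c['cy']],[0,0,1]])
    n=cv2.undistortPoints(uv.reshape(-1,1,2),K,np.array([c['k1'],0,0,0.])).reshape(-1,2)
    P=np.c_[n*d[:,None],d,np.ones(len(d))]
    if 'view' in c: return (P@np.linalg.inv(np.array(c['view'])).T)[:,:3]
    T=(P@np.array(c['mount']).T)[:,:3]
    from scipy.spatial.transform import Rotation as R
    q=pose['ee_rot']; return R.from_quat([q[1],q[2],q[3],q[0]]).apply(T)+pose['eef_pos']
def cloud(cam,im,dp,box,pose=None):
    l,t,r,b=[int(v) for v in box]
    v,u=np.mgrid[t:b,l:r]; u=u.ravel();v=v.ravel();d=dp[v,u];m=d>0
    return world(cam,np.c_[u,v][m],d[m],pose), im[v[m],u[m]], np.c_[u,v][m]
E
python3 - <<'E'
from h import *
for n in ['scene','side']:
    im,dp=ctrl.capture(n); cv2.imwrite(f'pics/{n}0.png',im[...,::-1]); np.savez(f'{n}0.npz',im=im,dp=dp)
    for q in ['deck','long_carton_center','short_carton_center','tall_carton_center']:
        print(n,q,[(np.round(x['box']),round(x['conf'],2)) for x in ctrl.search_frame(n,q)][:5])
        for x in ctrl.place_of(n,q)[:4]:
            u=np.round(x['uv']).astype(int); 
            print('   ',u,round(x['conf'],2),world(n,u,dp[u[1],u[0]]).round(0))
print(ctrl.sense())
E
```

```text
pics
scene deck [(array([349., 156., 435., 212.]), 0.67), (array([355., 249., 390., 304.]), 0.64)]
scene long_carton_center [(array([290., 230., 347., 274.]), 0.84)]
    [316 251] 0.84 [[486. -50.  46.]]
scene short_carton_center [(array([166., 282., 205., 326.]), 0.93), (array([253., 304., 298., 344.]), 0.91), (array([234., 353., 295., 414.]), 0.68), (array([168., 322., 218., 376.]), 0.61), (array([161., 374., 206., 439.]), 0.56)]
    [274 324] 0.83 [[ 573. -288.   49.]]
    [262 384] 0.81 [[ 655. -408.   51.]]
    [193 342] 0.72 [[ 491. -418.   53.]]
    [184 302] 0.64 [[ 390. -356.   52.]]
scene tall_carton_center [(array([357., 250., 387., 304.]), 0.66)]
    [369 272] 0.73 [[647. -75.  78.]]
side deck [(array([170., 297., 296., 384.]), 0.88)]
    [206 361] 0.72 [[475. 371.  68.]]
side long_carton_center [(array([298., 263., 357., 302.]), 0.82)]
    [325 282] 0.74 [[455.   7.  38.]]
side short_carton_center [(array([326., 216., 362., 244.]), 0.88), (array([367., 184., 394., 213.]), 0.77), (array([326., 199., 357., 219.]), 0.7), (array([382., 202., 394., 224.]), 0.51)]
    [338 210
[... 243 characters left out ...]
4.  59.]]
{'time_s': 0.9, 'joints': array([-1.44143653e+00,  3.12886689e-01,  1.49769775e+00,  1.49041492e-05,
        1.33100714e+00, -2.23387787e-01]), 'dq': array([ 0.00035467,  0.00212036,  0.00221006, -0.00167434, -0.00083208,
       -0.00066037]), 'tau': array([ 1.13564158e-03, -4.12160182e+01, -2.59885633e+01, -1.30189906e-04,
        5.91097323e-04,  2.55521002e-05]), 'eef_pos': array([ 181.37456002, -492.68031351,  231.30183866]), 'ee_rot': array([8.74907119e-07, 9.84486732e-01, 1.75459039e-01, 7.20570154e-06]), 'force': array([-0.53161346,  1.2868224 , -0.76420786]), 'wrist_torque': array([-0.0144988 ,  0.01092112,  0.01973169]), 'grip_force': 0.0, 'grip_width': 0.9941927210033562}
```

View pics/scene0.png

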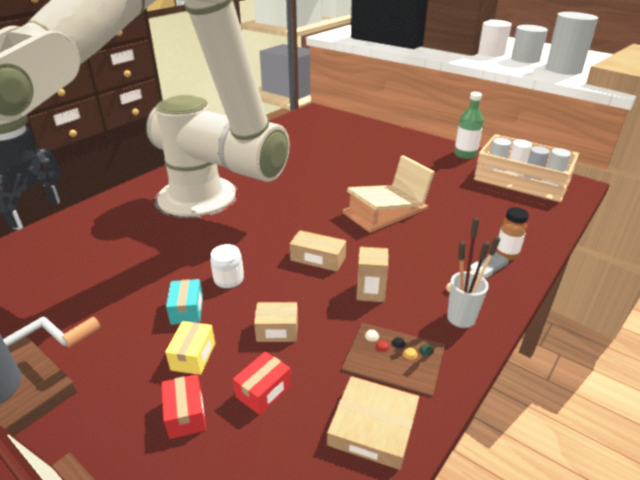

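```bash
python3 - <<'E'
import cv2
a=cv2.imread('pics/scene0.png')[260:440,140:380]; cv2.imwrite('pics/crop1.png',cv2.resize(a,None,fx=3.3,fy=3.3))
E
```

```text
(no output)
```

View pics/crop1.png

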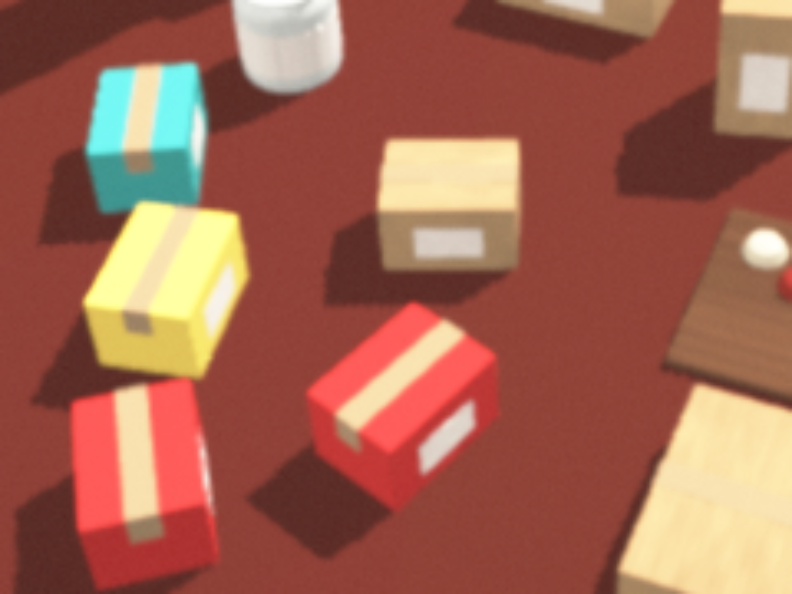

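View pics/side0.png

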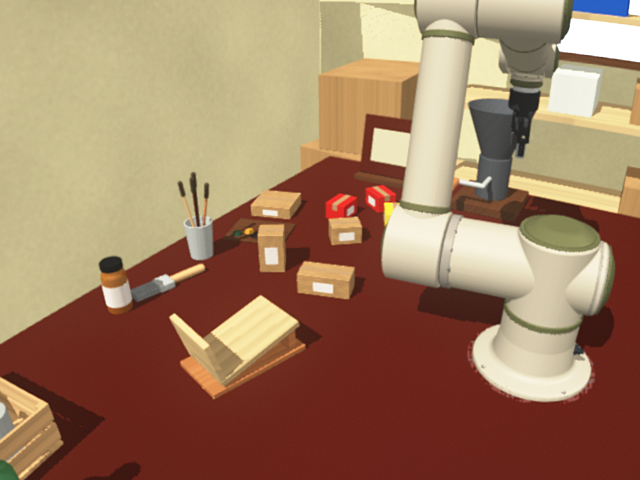

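Tan cartons in the scene view: long at (318,250), short at (277,322), tall at (372,274). The deck is at (390,200), with the backstop on its right. The turquoise (184,302), yellow (191,347) and red (183,405)/(262,383) boxes are look-alikes. The plain cardboard one at (277,322) is the short carton, as the crop confirms.

```bash
cat >> h.py <<'E'
def rect(P,zlo,zhi):
    T=P[(P[:,2]>zlo)&(P[:,2]<zhi)]
    (c,s,a)=cv2.minAreaRect(T[:,:2].astype(np.float32))
    if s[0]<s[1]: s=s[::-1]; a+=90
    return np.round(c,1),np.round(s,1),round((a+90)%180-90,1),T[:,2].mean().round(1),len(T)
E
python3 - <<'E'
from h import *
D={n:np.load(f'{n}0.npz') for n in('scene','side')}
B={'scene':dict(L=(286,226,350,278),S=(250,300,301,347),T=(353,246,392,308),D=(340,150,440,220)),
   'side':dict(L=(294,259,360,306),S=(324,214,365,246),T=(252,219,291,275),D=(165,290,310,390))}
for n in B:
    for k in 'LST':
        P,_,_=cloud(n,D[n]['im'],D[n]['dp'],B[n][k]); z=(92,108) if k=='T' else (43,57)
        print(n,k,rect(P,*z))
    P,C,_=cloud(n,D[n]['im'],D[n]['dp'],B[n]['D'])
    P=P[(P[:,2]>22)]
    # ransac planes
    rng=np.random.default_rng(0); Q=P.copy()
    for k in range(3):
        best=None
        for i in range(800):
            a=Q[rng.choice(len(Q),3,replace=False)]; nn=np.cross(a[1]-a[0],a[2]-a[0]); l=np.linalg.norm(nn)
            if l<50: continue
            m=abs((Q-a[0])@nn/l)<2.5
            if best is None or m.sum()>best.sum(): best=m
        I=Q[best]; c=I.mean(0); nn=np.linalg.svd(I-c,full_matrices=False)[2][2]; nn*=np.sign(nn[2])
        print(n,'plane',len(I),c.round(1),nn.round(3),'tilt',np.degrees(np.arccos(nn[2])).round(1),'az',np.degrees(np.arctan2(nn[1],nn[0])).round(1))
        Q=Q[~best]
E
```

```text
scene L (array([471. , -24.2]), array([122.7,  65.5]), 16.5, np.float64(50.4), 887)
scene S (array([ 556.5, -264.8]), array([80.6, 64.4]), 38.2, np.float64(50.5), 986)
scene T (array([639.7, -49.4]), array([64.2, 60.6]), -56.3, np.float64(100.1), 585)
scene plane 982 [483.5 255.3  55.6] [0.077 0.239 0.968] tilt 14.5 az 72.1
scene plane 744 [510.4 347.7  78.8] [-0.306 -0.922  0.237] tilt 76.3 az -108.3
scene plane 327 [457.7 180.6  47.4] [0.29  0.954 0.076] tilt 85.7 az 73.1
side L (array([468.8, -20.3]), array([120.7,  64.7]), 17.0, np.float64(48.6), 842)
side S (array([ 553.4, -260.3]), array([80.5, 72.6]), 36.4, np.float64(48.4), 358)
side T (array([635.7, -43.4]), array([65.2, 61.2]), -57.9, np.float64(98.3), 342)
side plane 3541 [472.3 260.3  54. ] [0.074 0.243 0.967] tilt 14.7 az 73.2
side plane 756 [501.6 364.7  77.9] [-0.266 -0.933  0.244] tilt 75.9 az -105.9
side plane 453 [433.6 315.5  56.4] [-0.955  0.297  0.009] tilt 89.5 az 162.7
```

{"fn": "send_rows", "kwargs": {"targets": [{"offset": [16, 26, 0], "spin": -0.06}, {"offset": [16, 26, 0], "spin": -0.06}, {"offset": [16, 26, 0], "spin": -0.06}, {"offset": [16, 26, 0], "spin": -0.06}, {"offset": [16, 26, 0], "spin": -0.06}, {"offset": [16, 26, 0], "spin": -0.06}, {"offset": [16, 26, 0], "spin": -0.06}, {"offset": [16, 26, 0], "spin": -0.06}], "grip": 1}}

```text
time_s: 1.57
eef_pos: [342.9, -228.9, 231.6]
ee_rot: [-0.0, 0.989, 0.147, 0.0]
force: [-0.4, -1.6, 0.1]
grip_width: 1.001
grip_force: 0.0
```

{"fn": "send_rows", "kwargs": {"targets": [{"offset": [12.7, 20.5, 0], "spin": 0}, {"offset": [12.7, 20.5, 0], "spin": 0}, {"offset": [12.7, 20.5, 0], "spin": 0}, {"offset": [12.7, 20.5, 0], "spin": 0}, {"offset": [12.7, 20.5, 0], "spin": 0}, {"offset": [12.7, 20.5, 0], "spin": 0}, {"offset": [12.7, 20.5, 0], "spin": 0}, {"offset": [12.7, 20.5, 0], "spin": 0}]}}

```text
time_s: 2.23
eef_pos: [468.6, -26.5, 231.1]
ee_rot: [-0.0, 0.989, 0.147, -0.0]
force: [0.5, 0.1, -0.5]
grip_width: 1.0
grip_force: 0.0
```

```bash
cat > look.py <<'E'
from h import *
import sys
def shot(name):
    s=ctrl.sense(); im,dp=ctrl.capture('wrist'); cv2.imwrite(f'pics/{name}.png',im[...,::-1]); np.savez(f'{name}.npz',im=im,dp=dp,pos=s['eef_pos'],q=s['ee_rot'])
    P,C,uv=cloud('wrist',im,dp,(0,0,640,480),s); return s,P,C,uv
E
python3 - <<'E'
from look import *
s,P,C,uv=shot('w1'); print(s['eef_pos'],s['ee_rot'],s['grip_width'])
m=(np.linalg.norm(P[:,:2]-[470,-22],axis=1)<90)
print(rect(P[m],43,57)); print((P[:,2].min(),P[:,2].max()),m.sum())
E
```

```text
[468.63727981 -26.50588879 231.08938674] [-2.51342072e-05  9.89071477e-01  1.47436671e-01 -2.02992734e-04] 1.0004099403913547
(array([469.6, -22.8]), array([120.4,  60.3]), 16.6, np.float64(49.8), 11426)
(np.float64(-3.952960343509261), np.float64(325.7252343846763)) 86021
```

View pics/w1.png

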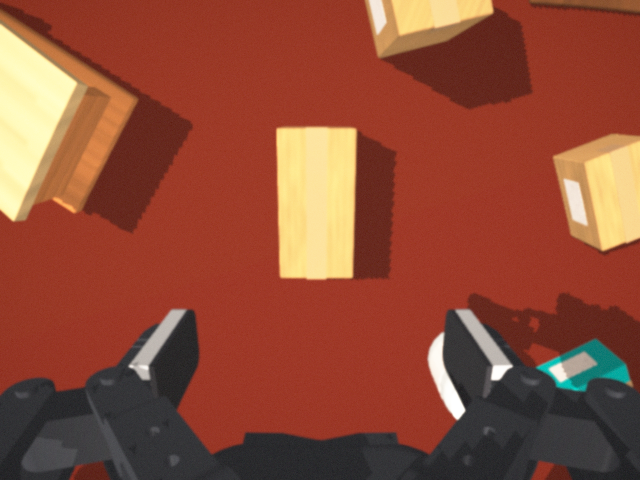

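The wrist view shows the long carton at (316,203), measuring 120×60 with its top at 50 mm, which matches. Now I'll descend and grip it.

{"fn": "send_rows", "kwargs": {"targets": [{"offset": [0.1, 0.4, -4]}, {"offset": [0.1, 0.4, -8]}, {"offset": [0.1, 0.4, -12]}, {"offset": [0.1, 0.4, -16]}, {"offset": [0.1, 0.4, -19]}, {"offset": [0.1, 0.4, -21]}, {"offset": [0.1, 0.4, -22.2]}, {"offset": [0.1, 0.4, -22.2]}]}}

```text
invalid input
```

{"fn": "send_rows", "kwargs": {"targets": [{"offset": [0, 0, 0]}, {"offset": [0, 0, 0]}, {"offset": [0, 0, 0]}, {"offset": [0, 0, 0]}, {"offset": [0, 0, 0]}, {"offset": [0, 0, 0]}], "grip": 0, "squeeze": 40}}

```text
invalid input
```

{"fn": "send_rows", "kwargs": {"targets": [{"offset": [0, 0, 3]}, {"offset": [0, 0, 7]}, {"offset": [0, 0, 11]}, {"offset": [0, 0, 15]}, {"offset": [0, 0, 18.5]}, {"offset": [0, 0, 20.5]}, {"offset": [0, 0, 20.5]}]}}

```text
invalid input
```

Spin has to be given in every row.

{"fn": "send_rows", "kwargs": {"targets": [{"offset": [0.1, 0.4, -4], "spin": 0}, {"offset": [0.1, 0.4, -8], "spin": 0}, {"offset": [0.1, 0.4, -12], "spin": 0}, {"offset": [0.1, 0.4, -16], "spin": 0}, {"offset": [0.1, 0.4, -19], "spin": 0}, {"offset": [0.1, 0.4, -21], "spin": 0}, {"offset": [0.1, 0.4, -22.2], "spin": 0}, {"offset": [0.1, 0.4, -22.2], "spin": 0}]}}

```text
time_s: 2.95
eef_pos: [467.7, -24.6, 7.4]
ee_rot: [-0.001, 0.989, 0.145, -0.002]
force: [-1.3, -0.2, 0.1]
grip_width: 0.996
grip_force: 0.0
```

{"fn": "send_rows", "kwargs": {"targets": [{"offset": [0, 0, 0], "spin": 0}, {"offset": [0, 0, 0], "spin": 0}, {"offset": [0, 0, 0], "spin": 0}, {"offset": [0, 0, 0], "spin": 0}, {"offset": [0, 0, 0], "spin": 0}, {"offset": [0, 0, 0], "spin": 0}], "grip": 0, "squeeze": 40}}

```text
time_s: 3.45
eef_pos: [470.0, -24.3, 10.6]
ee_rot: [0.001, 0.989, 0.146, 0.001]
force: [-2.8, -2.5, 7.6]
grip_width: 0.696
grip_force: 45.3
```

{"fn": "send_rows", "kwargs": {"targets": [{"offset": [0, 0, 3], "spin": 0}, {"offset": [0, 0, 7], "spin": 0}, {"offset": [0, 0, 11], "spin": 0}, {"offset": [0, 1, 15], "spin": 0.1}, {"offset": [0, 3, 18.5], "spin": 0.2}, {"offset": [-1, 6, 22], "spin": 0.3}, {"offset": [-1.3, 9, 22], "spin": 0.4}, {"offset": [-1.3, 11, 22], "spin": 0.5}]}}

```text
time_s: 4.12
eef_pos: [455.9, 88.5, 231.9]
ee_rot: [0.001, 0.921, 0.389, 0.002]
force: [0.5, -0.5, -4.5]
grip_width: 0.695
grip_force: 47.5
```

{"fn": "send_rows", "kwargs": {"targets": [{"offset": [-0.3, 2, 0], "spin": 0.1}, {"offset": [-0.8, 4, 0], "spin": 0.2}, {"offset": [-0.8, 5, 0], "spin": 0.3}, {"offset": [-0.8, 5, 0], "spin": 0.4}, {"offset": [-0.8, 5, 0], "spin": 0.48}, {"offset": [-0.8, 5, 0], "spin": 0.48}, {"offset": [-0.8, 5, 0], "spin": 0.48}]}}

```text
time_s: 4.7
eef_pos: [448.1, 136.3, 229.3]
ee_rot: [-0.0, 0.805, 0.593, -0.0]
force: [0.6, -0.4, -4.3]
grip_width: 0.696
grip_force: 47.5
```

```bash
python3 - <<'E'
from look import *
s,P,C,uv=shot('w2'); print(s['eef_pos'],s['ee_rot'],s['grip_width'],s['force'])
t=np.degrees(2*np.arctan2(s['ee_rot'][2],s['ee_rot'][1]));print('tool x az',t)
Q0=P[(np.linalg.norm(P[:,:2]-[485,265],axis=1)<150)&(P[:,2]>25)&(P[:,2]<150)]
rng=np.random.default_rng(0);Q=Q0[::5]
for k in range(3):
    best=None
    for i in range(500):
        a=Q[rng.choice(len(Q),3,replace=False)]; nn=np.cross(a[1]-a[0],a[2]-a[0]); l=np.linalg.norm(nn)
        if l<50: continue
        m=abs((Q-a[0])@nn/l)<2
        if best is None or m.sum()>best.sum(): best=m
    I=Q[best]; c=I.mean(0); nn=np.linalg.svd(I-c,full_matrices=False)[2][2]; nn*=np.sign(nn[2])
    print('plane',len(I),c.round(1),nn.round(3),'tilt',np.degrees(np.arccos(nn[2])).round(1),'az',np.degrees(np.arctan2(nn[1],nn[0])).round(1), rect(I,-50,200))
    Q=Q[~best]
E
```

```text
[448.08297504 136.25958951 229.31501017] [-5.02122959e-05  8.04988983e-01  5.93289747e-01 -1.05232903e-04] 0.6962855293869894 [ 0.64975241 -0.41747509 -4.31951845]
tool x az 72.78161621353588
plane 4864 [471.2 236.3  60.2] [0.077 0.245 0.966] tilt 14.9 az 72.5 (array([471.2, 235.7]), array([120.5, 103.2]), -17.3, np.float64(60.2), 4864)
plane 17 [459.9 240.2  60.3] [0.106 0.291 0.951] tilt 18.1 az 70.0 (array([465.1, 240.9]), array([105.8,  90.1]), 82.6, np.float64(60.3), 17)
plane 9 [466.4 226.8  62.2] [0.055 0.197 0.979] tilt 11.8 az 74.3 (array([459.8, 235.5]), array([109.3,  90.2]), -26.2, np.float64(62.2), 9)
```

View pics/w2.png

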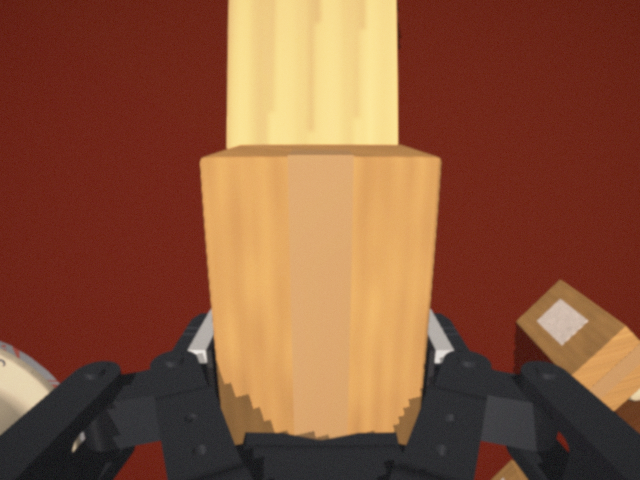

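{"fn": "send_rows", "kwargs": {"targets": [{"offset": [1, 3.6, 0], "spin": 0}, {"offset": [2, 7.4, 0], "spin": 0}, {"offset": [3, 11.2, -1], "spin": 0}, {"offset": [3.7, 14.5, -4], "spin": 0}, {"offset": [3.7, 14.5, -8], "spin": 0}, {"offset": [3.7, 14.5, -12], "spin": 0}, {"offset": [3.7, 14.5, -13.5], "spin": 0}, {"offset": [3.7, 14.5, -13.5], "spin": 0}]}}

```text
time_s: 5.42
eef_pos: [483.1, 280.5, 90.1]
ee_rot: [-0.001, 0.805, 0.594, -0.004]
force: [-0.3, 0.0, -5.1]
grip_width: 0.695
grip_force: 47.2
```

{"fn": "send_rows", "kwargs": {"targets": [{"offset": [0, 0, 0], "spin": 0}, {"offset": [0, 0, 0], "spin": 0}, {"offset": [0, 0, -0.5], "spin": 0}, {"offset": [0, 0, -1], "spin": 0}], "squeeze": 20}}

```text
time_s: 5.75
eef_pos: [486.3, 281.5, 85.6]
ee_rot: [0.001, 0.804, 0.594, 0.002]
force: [0.4, -0.6, -4.0]
grip_width: 0.696
grip_force: 47.5
```

{"fn": "send_rows", "kwargs": {"targets": [{"offset": [-0.1, 0, -0.4], "spin": 0}, {"offset": [-0.1, 0, -0.7], "spin": 0}, {"offset": [-0.1, 0, -1], "spin": 0}, {"offset": [-0.1, 0, -1.2], "spin": 0}, {"offset": [-0.1, 0, -1.4], "spin": 0}, {"offset": [-0.1, 0, -1.6], "spin": 0}, {"offset": [-0.1, 0, -1.6], "spin": 0}], "grip": 0, "squeeze": 20}}

```text
time_s: 6.33
eef_pos: [485.4, 282.9, 69.9]
ee_rot: [-0.0, 0.804, 0.594, 0.002]
force: [-1.4, 8.9, 5.4]
grip_width: 0.693
grip_force: 49.3
```

{"fn": "send_rows", "kwargs": {"targets": [{"offset": [0, 0, -0.2], "spin": 0}, {"offset": [0, 0, -0.4], "spin": 0}, {"offset": [0, 0, -0.5], "spin": 0}, {"offset": [0, 0, -0.6], "spin": 0}, {"offset": [0, 0, -0.6], "spin": 0}]}}

```text
time_s: 6.75
eef_pos: [486.4, 283.7, 64.8]
ee_rot: [0.0, 0.804, 0.594, 0.004]
force: [2.9, 11.6, 8.8]
grip_width: 0.697
grip_force: 50.8
```

```bash
python3 - <<'E'
from look import *
ims=[]
for n in ('scene','side'):
    im,dp=ctrl.capture(n); np.savez(f'{n}1.npz',im=im,dp=dp)
    l,t,w,h=(320,100,160,130) if n=='scene' else (150,240,180,150)
    ims.append(cv2.resize(im[t:t+h,l:l+w,::-1],(400,330)))
cv2.imwrite('pics/p1.png',np.hstack(ims)); s=ctrl.sense(); print(s['eef_pos'],s['force'],s['wrist_torque'],s['grip_force'])
E
```

```text
[486.37701179 283.63734974  64.82292683] [ 0.99212745 12.34770972  9.38600591] [ 1.377474    0.02590769 -0.22663258] 50.749449133872986
```

View pics/p1.png

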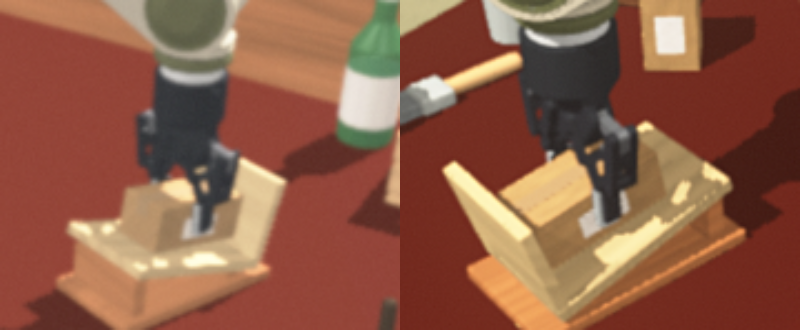

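Both crops show the carton pivoting on its upslope edge, already nearly flat. I'll keep pressing gently.

{"fn": "send_rows", "kwargs": {"targets": [{"offset": [0, 0, -0.2], "spin": 0}, {"offset": [0, 0, -0.35], "spin": 0}, {"offset": [0, 0, -0.5], "spin": 0}, {"offset": [0, 0, -0.5], "spin": 0}]}}

```text
time_s: 7.18
eef_pos: [486.7, 283.4, 59.7]
ee_rot: [0.0, 0.804, 0.594, 0.004]
force: [3.1, 10.2, 7.6]
grip_width: 0.696
grip_force: 51.6
```

```bash
python3 - <<'E'
from look import *
s,P,C,uv=shot('w3'); print(s['wrist_torque'],s['force'])
O=np.array([502.7,336.8,32]);a=np.radians(252.7);t=np.radians(15)
ex=np.array([np.cos(a)*np.cos(t),np.sin(a)*np.cos(t),np.sin(t)]);ey=np.array([-np.sin(a),np.cos(a),0]);ez=np.cross(ex,ey)
q=(P-O)@np.c_[ex,ey,ez]
m=(abs(q[:,1])<27)&(q[:,0]>3)&(q[:,0]<150)&(q[:,2]>25)&(q[:,2]<70)
for lo in range(0,150,10):
    k=m&(q[:,0]>=lo)&(q[:,0]<lo+10)
    if k.sum()>20: print(lo,k.sum(),np.median(q[k,2]).round(1))
m2=(abs(q[:,1])>35)&(abs(q[:,1])<58)&(abs(q[:,2])<8)&(q[:,0]>5)&(q[:,0]<165); print('board',m2.sum(),np.median(q[m2,2]))
E
```

```text
[ 0.95316305 -0.15003613 -0.10020435] [ 3.14655636 10.17342438  7.58391008]
0 3086 52.9
10 7128 52.8
20 7064 52.5
30 7080 52.2
40 6913 52.0
50 6765 51.7
60 6626 51.4
70 6393 51.1
80 5303 50.9
90 106 50.5
board 10916 0.012179843525634096
```

{"fn": "send_rows", "kwargs": {"targets": [{"offset": [0, 0, -0.2], "spin": 0}, {"offset": [0, 0, -0.35], "spin": 0}, {"offset": [0.06, 0.18, -0.4], "spin": 0}, {"offset": [0.12, 0.36, -0.45], "spin": 0}, {"offset": [0.18, 0.54, -0.5], "spin": 0}, {"offset": [0.22, 0.7, -0.55], "spin": 0}, {"offset": [0.22, 0.7, -0.55], "spin": 0}]}}

```text
time_s: 7.82
eef_pos: [489.5, 288.7, 56.6]
ee_rot: [0.002, 0.804, 0.594, 0.004]
force: [-2.8, -6.3, 32.0]
grip_width: 0.696
grip_force: 54.2
```

```bash
cat >> look.py <<'E'
O=np.array([502.7,336.8,32]);a=np.radians(252.7);t=np.radians(15)
ex=np.array([np.cos(a)*np.cos(t),np.sin(a)*np.cos(t),np.sin(t)]);ey=np.array([-np.sin(a),np.cos(a),0]);ez=np.cross(ex,ey)
M=np.c_[ex,ey,ez]
def top(q,z,x0=-5,x1=160,half=40,tol=6):
    m=(abs(q[:,1])<half)&(q[:,0]>x0)&(q[:,0]<x1)&(abs(q[:,2]-z)<tol); T=q[m]
    A=np.c_[T[:,:2],np.ones(len(T))]; c=np.linalg.lstsq(A,T[:,2],rcond=None)[0]
    r=cv2.minAreaRect(T[:,:2].astype(np.float32))
    print('top n',len(T),'z0',(c[2]).round(2),'pitch/roll deg',np.degrees(c[:2]).round(2),'x',np.percentile(T[:,0],[.3,99.7]).round(1),'y',np.percentile(T[:,1],[.3,99.7]).round(1),'rect',np.round(r[0],1),np.round(r[1],1),round(r[2],1))
    k=(q[:,2]>z+8)&(q[:,2]<86)&(abs(q[:,1])<25)&(abs(q[:,0])<6)
    if k.sum()>30: print('backstop face x',k.sum(),np.median(q[k,0]).round(2))
E
python3 - <<'E'
from look import *
s,P,C,uv=shot('w4'); print(s['eef_pos'],s['force'],s['wrist_torque'])
top((P-O)@M,50)
E
```

```text
[489.48689169 288.69396331  56.58442617] [-2.8048787  -6.26178783 32.00710838] [-0.6764535   1.27668165  0.06437485]
top n 65167 z0 50.32 pitch/roll deg [-0.22  0.08] x [-1.7 82.3] y [-35.8  35.8] rect [41.8 -0.1] [79.9 87.5] 89.9
backstop face x 7542 -1.39
```

{"fn": "send_rows", "kwargs": {"targets": [{"offset": [0, 0, 0.1], "spin": 0}, {"offset": [0.06, 0.2, 0.05], "spin": 0}, {"offset": [0.12, 0.4, 0], "spin": 0}, {"offset": [0.16, 0.5, -0.05], "spin": 0}, {"offset": [0.16, 0.5, -0.05], "spin": 0}]}}

```text
time_s: 8.28
eef_pos: [489.7, 289.2, 56.1]
ee_rot: [0.004, 0.804, 0.594, -0.001]
force: [-15.3, -35.8, 44.9]
grip_width: 0.699
grip_force: 56.0
```

```bash
python3 - <<'E'
from look import *
s,P,C,uv=shot('w5'); print(s['eef_pos'],s['force'],s['wrist_torque'])
q=(P-O)@M; top(q,50)
# row profile near the backstop, mid width: z by x
m=(abs(q[:,1])<20)&(q[:,0]<12)&(q[:,0]>-15)
print([(x,np.median(q[m&(abs(q[:,0]-x)<.5),2]).round(1)) for x in range(-6,8) if (m&(abs(q[:,0]-x)<.5)).sum()>5])
E
```

```text
[489.70136932 289.2207097   56.11116023] [-15.32540992 -35.79921413  44.91537512] [-5.23403684  2.36962237 -0.23460821]
top n 64581 z0 50.29 pitch/roll deg [-0.22 -0.01] x [-1.7 81.2] y [-35.5  36. ] rect [41.1  0. ] [86.2 80. ] 0.0
backstop face x 7052 -1.4
[(-6, np.float64(90.1)), (-5, np.float64(90.1)), (-4, np.float64(90.1)), (-3, np.float64(90.1)), (-2, np.float64(82.9)), (-1, np.float64(76.0)), (0, np.float64(50.2)), (1, np.float64(50.2)), (2, np.float64(50.2)), (3, np.float64(50.2)), (4, np.float64(50.1)), (5, np.float64(50.2)), (6, np.float64(50.1)), (7, np.float64(50.2))]
```

View pics/w5.png

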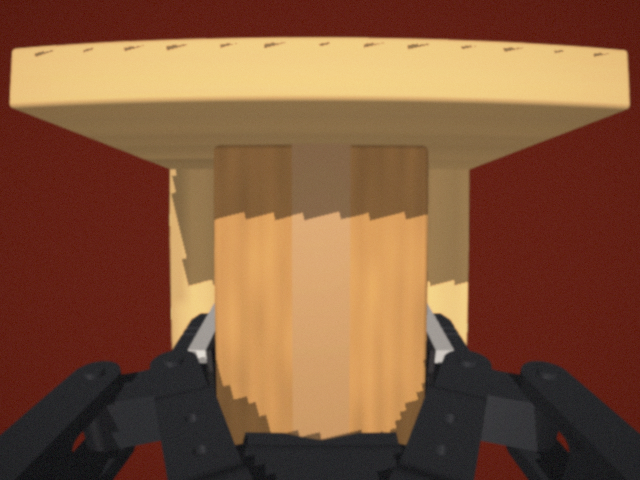

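The wrist view shows the carton's end at the backstop (row 147). It spans columns 215–428 on a board spanning 170–470, so it is centred, and the 39 N reaction confirms contact. I'll relax the push and release.

{"fn": "send_rows", "kwargs": {"targets": [{"offset": [-0.05, -0.15, 0.1], "spin": 0}, {"offset": [-0.1, -0.3, 0.15], "spin": 0}, {"offset": [-0.1, -0.3, 0.15], "spin": 0}]}}

```text
time_s: 8.58
eef_pos: [489.8, 289.3, 56.2]
ee_rot: [0.002, 0.804, 0.594, 0.002]
force: [0.1, -10.7, 21.1]
grip_width: 0.699
grip_force: 53.3
```

{"fn": "send_rows", "kwargs": {"targets": [{"offset": [0, 0, 0], "spin": 0}, {"offset": [0, 0, 0], "spin": 0}, {"offset": [0, 0, 0], "spin": 0}, {"offset": [0, 0, 0], "spin": 0}, {"offset": [0, 0, 2], "spin": 0}, {"offset": [0, 0, 5], "spin": 0}, {"offset": [0, 0, 9], "spin": 0}, {"offset": [0, 0, 13], "spin": 0}], "grip": 1}}

```text
time_s: 9.25
eef_pos: [486.6, 290.3, 183.8]
ee_rot: [-0.0, 0.804, 0.594, -0.001]
force: [1.3, 0.7, 0.4]
grip_width: 0.999
grip_force: 0.0
```

{"fn": "send_rows", "kwargs": {"targets": [{"offset": [-0.8, -3, 3], "spin": 0}, {"offset": [-1.6, -6, 6], "spin": 0}, {"offset": [-1.6, -6, 6], "spin": 0}, {"offset": [-1.6, -6, 6], "spin": 0}]}}

```text
time_s: 9.58
eef_pos: [471.6, 229.7, 244.4]
ee_rot: [0.001, 0.805, 0.594, 0.002]
force: [0.1, 0.8, -0.5]
grip_width: 1.003
grip_force: 0.0
```

```bash
python3 - <<'E'
from look import *
s,P,C,uv=shot('w6'); print(s['eef_pos'],s['force'],s['ee_rot'])
q=(P-O)@M; top(q,50)
E
```

```text
[471.61416309 229.67861925 244.41034568] [ 0.07938933  0.82823679 -0.51244922] [6.56925982e-04 8.04698337e-01 5.93681406e-01 1.59451789e-03]
top n 16269 z0 50.45 pitch/roll deg [-0.3  -0.08] x [ -2.1 118.2] y [-36.   36.1] rect [58.2 -0.1] [ 79.8 121.4] 89.9
backstop face x 1744 -1.54
```

{"fn": "send_rows", "kwargs": {"targets": [{"offset": [0.6, -4, 0], "spin": -0.1}, {"offset": [1.3, -8, 0], "spin": -0.2}, {"offset": [2, -12, 0], "spin": -0.3}, {"offset": [2.7, -16, 0], "spin": -0.4}, {"offset": [3.4, -20, 0], "spin": -0.5}, {"offset": [4, -24, 0], "spin": -0.6}, {"offset": [4.6, -28, 0], "spin": -0.616}, {"offset": [5.3, -32, 0], "spin": -0.616}]}}

```text
time_s: 10.3
eef_pos: [524.2, -90.7, 240.9]
ee_rot: [-0.001, 0.947, 0.322, -0.001]
force: [0.8, -0.3, 0.1]
grip_width: 0.996
grip_force: 0.0
```

{"fn": "send_rows", "kwargs": {"targets": [{"offset": [0.7, -4, -1], "spin": 0}, {"offset": [1.4, -8, -2], "spin": 0}, {"offset": [2.1, -12, -3], "spin": 0}, {"offset": [2.8, -15, -3], "spin": 0}, {"offset": [3.1, -17.2, -3], "spin": 0}, {"offset": [3.1, -17.2, -3], "spin": 0}, {"offset": [3.1, -17.2, -3], "spin": 0}]}}

```text
time_s: 10.88
eef_pos: [555.3, -261.5, 210.3]
ee_rot: [-0.002, 0.947, 0.322, -0.001]
force: [-0.3, 0.1, 0.1]
grip_width: 0.999
grip_force: 0.0
```

```bash
python3 - <<'E'
from look import *
s,P,C,uv=shot('w7'); print(s['eef_pos'],s['ee_rot'], np.degrees(2*np.arctan2(s['ee_rot'][2],s['ee_rot'][1])))
m=(np.linalg.norm(P[:,:2]-[555,-262],axis=1)<65)&(C.max(1)>120); print(rect(P[m],43,57))
E
```

```text
[ 555.29349689 -261.49638261  210.34644476] [-1.59615091e-03  9.46658793e-01  3.22232416e-01 -9.22729775e-04] 37.596037827262066
(array([ 554.7, -263.5]), array([81.2, 60.1]), 38.8, np.float64(49.8), 8593)
```

View pics/w7.png

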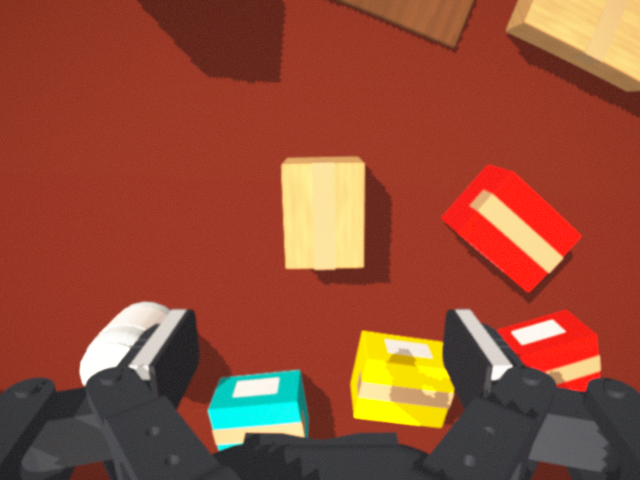

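The tan short carton is at (323,213), measuring 81×60 with its top at 50 mm. It's clear of the red, yellow and turquoise boxes, so I'll grasp it.

{"fn": "send_rows", "kwargs": {"targets": [{"offset": [-0.05, -0.2, -4], "spin": 0.02}, {"offset": [-0.05, -0.2, -8], "spin": 0.02}, {"offset": [-0.05, -0.2, -12], "spin": 0.02}, {"offset": [-0.05, -0.2, -15.5], "spin": 0.02}, {"offset": [-0.05, -0.2, -18], "spin": 0.02}, {"offset": [-0.05, -0.2, -19.5], "spin": 0.02}, {"offset": [-0.05, -0.2, -20], "spin": 0.02}, {"offset": [-0.05, -0.2, -20], "spin": 0.02}]}}

```text
time_s: 11.6
eef_pos: [554.5, -262.0, 11.7]
ee_rot: [-0.001, 0.943, 0.333, -0.001]
force: [-0.7, 0.4, 0.0]
grip_width: 1.003
grip_force: 0.0
```

{"fn": "send_rows", "kwargs": {"targets": [{"offset": [0, 0, 0], "spin": 0}, {"offset": [0, 0, 0], "spin": 0}, {"offset": [0, 0, 0], "spin": 0}, {"offset": [0, 0, 0], "spin": 0}, {"offset": [0, 0, 0], "spin": 0}, {"offset": [0, 0, 0], "spin": 0}], "grip": 0, "squeeze": 25}}

```text
time_s: 12.1
eef_pos: [555.5, -263.8, 14.4]
ee_rot: [0.001, 0.943, 0.332, 0.001]
force: [0.3, 2.8, 7.8]
grip_width: 0.695
grip_force: 29.4
```

{"fn": "send_rows", "kwargs": {"targets": [{"offset": [0, 0, 3], "spin": 0}, {"offset": [0, 0, 7], "spin": 0}, {"offset": [0, 0, 11], "spin": 0}, {"offset": [0, 0, 15], "spin": 0}, {"offset": [-0.3, 2, 18.5], "spin": 0.1}, {"offset": [-0.7, 6, 19], "spin": 0.2}, {"offset": [-1.1, 10, 19], "spin": 0.3}, {"offset": [-1.5, 14, 19], "spin": 0.4}]}}

```text
time_s: 12.77
eef_pos: [539.0, -122.3, 203.4]
ee_rot: [0.0, 0.858, 0.514, 0.0]
force: [1.0, -0.1, -3.2]
grip_width: 0.699
grip_force: 29.7
```

{"fn": "send_rows", "kwargs": {"targets": [{"offset": [-0.4, 4, 0], "spin": 0.1}, {"offset": [-0.8, 8, 0], "spin": 0.192}, {"offset": [-1.2, 12, 0], "spin": 0.192}, {"offset": [-1.6, 16, 0], "spin": 0.192}, {"offset": [-2, 20, 0], "spin": 0.192}, {"offset": [-2.4, 24, 0], "spin": 0.192}, {"offset": [-2.9, 28, 0], "spin": 0.192}, {"offset": [-3.4, 32, 0], "spin": 0.192}]}}

```text
time_s: 13.43
eef_pos: [504.8, 198.2, 202.9]
ee_rot: [0.0, 0.805, 0.593, -0.0]
force: [0.5, 0.7, -3.1]
grip_width: 0.698
grip_force: 29.7
```

{"fn": "send_rows", "kwargs": {"targets": [{"offset": [-0.5, 4, 0], "spin": 0}, {"offset": [-0.9, 7.5, 0], "spin": 0}, {"offset": [-1.2, 10, 0], "spin": 0}, {"offset": [-1.3, 11.1, 0], "spin": 0}, {"offset": [-1.3, 11.1, -3], "spin": 0}, {"offset": [-1.3, 11.1, -6], "spin": 0}, {"offset": [-1.3, 11.1, -6], "spin": 0}, {"offset": [-1.3, 11.1, -6], "spin": 0}]}}

```text
time_s: 14.1
eef_pos: [492.3, 306.6, 142.4]
ee_rot: [-0.0, 0.806, 0.592, -0.001]
force: [0.3, 0.5, -2.6]
grip_width: 0.699
grip_force: 29.6
```

```bash
python3 - <<'E'
from look import *
s,P,C,uv=shot('w8'); print(s['eef_pos'],s['force'],s['wrist_torque'],np.degrees(2*np.arctan2(s['ee_rot'][2],s['ee_rot'][1])))
# carried carton: top plane, edges
m=(np.linalg.norm(P[:,:2]-s['eef_pos'][:2],axis=1)<70)&(P[:,2]>s['eef_pos'][2]+25)&(P[:,2]<s['eef_pos'][2]+50)&(C[:,0].astype(int)-C[:,2]>50)
T=P[m]; c=np.linalg.lstsq(np.c_[T[:,:2]-s['eef_pos'][:2],np.ones(len(T))],T[:,2],rcond=None)[0]
print('top above tcp',c[2]-s['eef_pos'][2],np.degrees(c[:2]),m.sum())
a=np.radians(72.7); r=(T[:,:2]-s['eef_pos'][:2])@np.array([[np.cos(a),-np.sin(a)],[np.sin(a),np.cos(a)]])
print(np.percentile(r,[.3,99.7],axis=0))
E
```

```text
[492.32964271 306.61549289 142.37104962] [ 0.26460139  0.4649562  -2.60072169] [ 0.00401551 -0.04516516  0.04665306] 72.66374583038171
top above tcp 35.2959391950001 [-0.62946266 -0.95470072] 43017
[[-25.74444769 -28.44642709]
 [ 40.7397463   30.76849075]]
```

{"fn": "send_rows", "kwargs": {"targets": [{"offset": [0.13, 0.1, -1], "spin": 0}, {"offset": [0.13, 0.1, -1.6], "spin": 0}, {"offset": [0.13, 0.1, -2.1], "spin": 0}, {"offset": [0.13, 0.1, -2.3], "spin": 0}, {"offset": [0.13, 0.1, -2.3], "spin": 0}, {"offset": [0.13, 0.1, -2.3], "spin": 0}]}}

```text
time_s: 14.65
eef_pos: [494.1, 308.4, 120.0]
ee_rot: [0.0, 0.805, 0.593, 0.0]
force: [-0.5, -0.2, -2.8]
grip_width: 0.695
grip_force: 29.7
```

{"fn": "send_rows", "kwargs": {"targets": [{"offset": [0, 0, -0.15], "spin": 0}, {"offset": [0.04, 0.14, -0.35], "spin": 0}, {"offset": [0.08, 0.27, -0.55], "spin": 0}, {"offset": [0.12, 0.4, -0.75], "spin": 0}, {"offset": [0.16, 0.5, -0.9], "spin": 0}, {"offset": [0.16, 0.5, -0.9], "spin": 0}]}}

```text
time_s: 15.15
eef_pos: [495.9, 314.0, 111.4]
ee_rot: [-0.0, 0.805, 0.593, 0.001]
force: [-0.9, 0.7, 2.7]
grip_width: 0.697
grip_force: 31.1
```

```bash
python3 - <<'E'
from look import *
s,P,C,uv=shot('w9'); print(s['eef_pos'],s['force'],s['wrist_torque'])
top((P-O)@M,103,half=28,tol=9)
E
```

```text
[495.86557238 313.97905839 111.43202678] [-0.9070995   0.6617592   2.70328156] [-2.23932137e-04  3.07398065e-01 -8.71582876e-02]
top n 41298 z0 111.47 pitch/roll deg [-7.05 -0.12] x [ 9.5 75.9] y [-27.9  27.8] rect [44. -0.] [56.  69.6] 90.0
```

{"fn": "send_rows", "kwargs": {"targets": [{"offset": [0.04, 0.12, -0.2], "spin": 0}, {"offset": [0.08, 0.25, -0.4], "spin": 0}, {"offset": [0.11, 0.35, -0.6], "spin": 0}, {"offset": [0.12, 0.38, -0.75], "spin": 0}, {"offset": [0.12, 0.38, -0.85], "spin": 0}, {"offset": [0.12, 0.38, -0.85], "spin": 0}]}}

```text
time_s: 15.7
eef_pos: [497.2, 318.2, 104.4]
ee_rot: [-0.0, 0.805, 0.593, 0.002]
force: [-5.0, 2.8, 14.3]
grip_width: 0.7
grip_force: 33.4
```

```bash
python3 - <<'E'
from look import *
s,P,C,uv=shot('w10'); print(s['eef_pos'],s['force'],s['wrist_torque'])
top((P-O)@M,101,x0=5,half=28,tol=6)
E
```

```text
[497.24065974 318.21930832 104.38001172] [-4.99417726  2.77154177 14.32893089] [ 0.27854759  1.00237065 -0.07114068]
top n 40061 z0 100.16 pitch/roll deg [-0.14 -0.09] x [ 5.2 67.8] y [-27.9  27.8] rect [37.7 -0. ] [65.2 56. ] 0.0
```

{"fn": "send_rows", "kwargs": {"targets": [{"offset": [0.05, 0.18, 0], "spin": 0}, {"offset": [0.1, 0.36, -0.05], "spin": 0}, {"offset": [0.16, 0.54, -0.1], "spin": 0}, {"offset": [0.2, 0.65, -0.13], "spin": 0}, {"offset": [0.23, 0.74, -0.17], "spin": 0}, {"offset": [0.23, 0.74, -0.17], "spin": 0}]}}

```text
time_s: 16.25
eef_pos: [499.5, 322.7, 103.0]
ee_rot: [0.002, 0.805, 0.593, -0.001]
force: [-9.9, -17.2, 22.1]
grip_width: 0.699
grip_force: 34.3
```

```bash
python3 - <<'E'
from look import *
s,P,C,uv=shot('w11'); print(s['eef_pos'],s['force'],s['wrist_torque'])
q=(P-O)@M; top(q,100,x0=-15,half=45,tol=5)
for y0 in (-24,0,24):
    k=(abs(q[:,2]-100)<4)&(abs(q[:,1]-y0)<5); b=(abs(q[:,2]-90)<2)&(abs(q[:,1]-y0)<5)&(abs(q[:,0])<20); print(y0,np.percentile(q[k,0],[.3,99.5]).round(1),'backstop rim x',np.percentile(q[b,0],[1,50,99]).round(1) if b.any() else None)
E
```

```text
[499.49493568 322.71991382 102.98063417] [ -9.90530561 -17.18060948  22.13809076] [-2.16453663  1.50785725  0.34889871]
top n 44564 z0 100.08 pitch/roll deg [-0.05 -0.02] x [-1.1 62.3] y [-39.8  39.2] rect [31.8 -0.1] [87.7 66.5] 89.6
-24 [-1.1 63. ] backstop rim x [-13.1  -7.2  -1.6]
0 [-1.4 61.8] backstop rim x [-13.   -7.4  -1.9]
24 [-1.1 63.1] backstop rim x [-13.5  -7.5  -1.6]
```

View pics/w11.png

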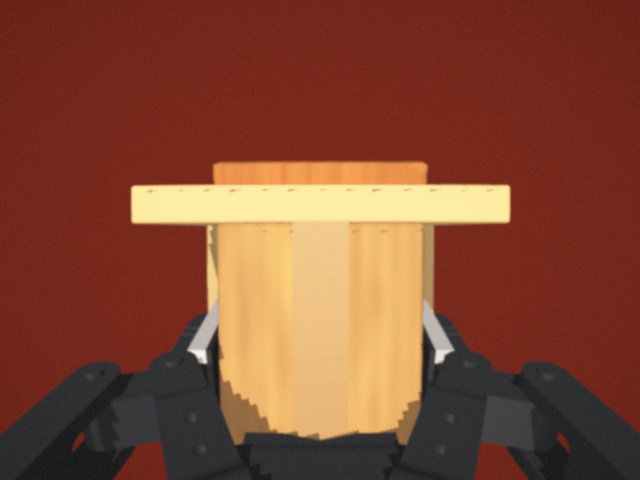

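The carton meets the backstop (row 222) squarely, spanning columns 218–424 against a backstop of 131–510, so it's centred. I'll relax and release.

{"fn": "send_rows", "kwargs": {"targets": [{"offset": [-0.04, -0.12, 0.1], "spin": 0}, {"offset": [-0.06, -0.2, 0.15], "spin": 0}, {"offset": [-0.06, -0.2, 0.15], "spin": 0}]}}

```text
time_s: 16.55
eef_pos: [499.5, 322.7, 103.1]
ee_rot: [0.001, 0.805, 0.593, 0.001]
force: [1.3, 0.4, 7.8]
grip_width: 0.703
grip_force: 32.7
```

{"fn": "send_rows", "kwargs": {"targets": [{"offset": [0, 0, 0], "spin": 0}, {"offset": [0, 0, 0], "spin": 0}, {"offset": [0, 0, 0], "spin": 0}, {"offset": [0, 0, 0], "spin": 0}, {"offset": [0, 0, 2], "spin": 0}, {"offset": [0, 0, 5], "spin": 0}, {"offset": [0, 0, 9], "spin": 0}, {"offset": [0, 0, 12], "spin": 0}], "grip": 1}}

```text
time_s: 17.22
eef_pos: [498.5, 322.6, 224.6]
ee_rot: [0.0, 0.805, 0.593, 0.001]
force: [1.1, -0.2, 0.9]
grip_width: 0.998
grip_force: 0.0
```

{"fn": "send_rows", "kwargs": {"targets": [{"offset": [-1.2, -4, 1], "spin": 0}, {"offset": [-2.4, -8, 2], "spin": 0}, {"offset": [-3, -10, 2], "spin": 0}, {"offset": [-3, -10, 2], "spin": 0}, {"offset": [-3, -10, 2], "spin": 0}]}}

```text
time_s: 17.63
eef_pos: [468.5, 221.9, 242.4]
ee_rot: [0.0, 0.806, 0.592, 0.0]
force: [0.8, 0.9, 0.2]
grip_width: 1.0
grip_force: 0.0
```

```bash
python3 - <<'E'
from look import *
s,P,C,uv=shot('w12'); print(s['time_s'],s['eef_pos'],s['force'])
q=(P-O)@M; top(q,100,x0=-15,half=45,tol=5); top(q,50,x0=60,half=33,tol=5)
im,dp=ctrl.capture('side'); cv2.imwrite('pics/end.png',cv2.resize(im[180:420,140:420,::-1],(700,600)))
P,C,_=cloud('side',im,dp,(150,220,320,395)); q=(P-O)@M
for z in (20,40,60,80): # low-x extent of the side faces
    k=(abs(q[:,2]-z)<6)&(abs(abs(q[:,1])-30)<5)&(q[:,0]>-8); print(z,k.sum(),np.percentile(q[k,0],[1,99]).round(1) if k.any() else None)
E
```

```text
17.6333 [468.45822297 221.93665532 242.39164035] [0.76262494 0.90393887 0.22290956]
top n 13235 z0 100.4 pitch/roll deg [-0.4  -0.02] x [11.6 79.1] y [-30.1  29. ] rect [45.1 -0.6] [59.8 68.8] 89.7
top n 5727 z0 51.5 pitch/roll deg [-0.86 -0.14] x [ 77.8 118.8] y [-29.2  30.4] rect [98.3  0.5] [41.2 60. ] 0.1
20 291 [  6.9 115.9]
40 294 [  6.7 115.1]
60 213 [ 4.9 75.4]
80 236 [-0.5 75.8]
```

View pics/end.png

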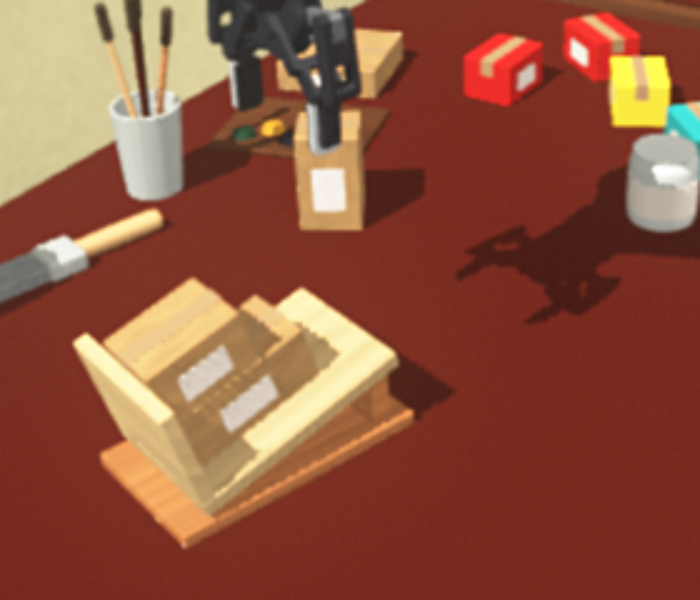

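The final view shows both cartons flat and stacked against the backstop. The long carton's upper end is at 118.8 mm and the short one's at 79.1 mm, against an ideal of 118.5 and 78.5. The tall carton still stands.

```bash
python3 -c "
from rig import ctrl
print(ctrl.finish_job())"
```

```text
the job is handed in; nothing more can be done
None
```

The job is handed in: the long carton lies flat and centred on the board with its end against the backstop, the short one is stacked squarely on it (ends within about 1 mm, centres about 1 mm apart across the board), and the tall carton was left alone.

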